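# Load the coil winder: lock a taper arbor and fit a bobbin

## Robot

A 6-joint arm with a two-finger parallel gripper is mounted at the origin on the work surface. World frame = base frame: x ahead of the robot, y to its left, z up, the work surface at z = 0. Lengths are in m, angles in degrees, forces in N, time in s.
With the tool pointing down it reaches from about 0.35 to 0.875 m from the base axis. Payload 4.2 kg.
Tool frame: the origin (TCP) lies midway between the tips of the shut fingers; the grasp point (between the pads) lies 19 mm behind it; z points along the fingers, y is the line along which they close (so a half turn about z gives the same grasp; the last joint's range is limited). The gripper opens to 87 mm and grips with 3 to 60 N. Pads are 19 mm wide; open, the fingers measure 117 mm over their backs; the gripper's body (75 mm by 190 mm) begins 51 mm behind the grasp point.
Start: joints at [-50.329, 22.042, 0.453, 0, -68.411, -14.817], TCP at [0.263, -0.567, 0.223] pointing down, gripper open.
Joint ranges: [-179.83, 179.83], [-69.29, 118.12], [-61.27, 80.66], [-181.25, 117.63], [-171.15, -9.14], [-177.46, 177.46]. Speed limits (degrees/s): [159.86, 159.86, 180, 180, 180, 180].

## Interface

Orientations are given as [roll, pitch, yaw] about the fixed x, y, z axes, in that order (R = Rz(yaw) Ry(pitch) Rx(roll)).
In Python, from workcell import env gives the robot as it stands. The module is installed in compiled form; this text tells all that it offers. Calls block until the motion is done:
- env.goto(position, orientation): joint-space move of the TCP to a pose.
- env.move_straight(position, rotation=None, rate=0.15, force_limit=None): straight line of the TCP; rotation=None keeps the orientation; rate is the mean speed in m/s. With force_limit (N) it stops when the force on the tool has changed by that much, and returns True; else False.
- env.set_joints(angles): joint-space move.
- env.gripper_to(opening, grasp_force=None): opening from 0.0 (shut) to 1.0 (fully open); grasp_force is the grip in N (None keeps the last); returns when the fingers have stopped.
- env.dwell(seconds).
- env.inverse_kinematics(position, orientation): joint angles nearest the present ones, or None.
- env.read_state(): the state.
- env.grab_frame(name): name is "side" or "top"; returns a dict with "image" (400x640x3 uint8, blue, green, red), "fx", "fy", "cx", "cy" (pixels), "position" and "orientation" of the camera in the world. Camera axes: x right, y up, looking along -z (the intrinsics and any distortion apply to the point x, -y, -z); pixel columns grow to the right and rows downward; lengths in m; the calibration is good to about 2 mm. A picture is of the moment at which its call begins. There is no depth.
A pose or a line that the arm cannot do raises env.Unreachable and nothing moves.
- env.close_job(): hands the job in; it is judged then, once.
Trained networks look in a picture, given as the dict that the camera call returned (one of the last four; its "shot" number tells which), for a name from the list of things; names that differ only in an ending like _2 or _b are one class to them, and where a whole thing is asked for, a point or a joint stands for the part that bears it (a point fixed in the world has none). Each returns a list of dicts, best first, with "score" (0 to 1); they miss things now and then, are a little off and sometimes report something else, mostly with a low value. They report only what shows in the picture. A call takes as long as a camera call. They do not tell look-alikes from the thing itself.
- env.search_frame(picture, thing): "xyz" ([x, y, z] in m, in world coordinates, good to about 4 mm: the middle of the surface that is visible of it).
- env.trace(picture, thing): "mask" (400x640 bool, what is visible of it).
The state is a dict: "clock": time; "joint_positions": joint angles; "qvel": joint speeds; "joint_torque": joint torques, N m; "position": TCP position; "tool_rot": TCP orientation; "force": force on the tool from outside, world axes, zero at the start; "wrist_torque": the same for the moment, N m; "opening": opening from 0.0 (shut) to 1.0 (fully open); "finger_force": force on a finger pad.
Only numpy, scipy, OpenCV 4.12 (cv2) and the standard library are available. Lean on these libraries where they do the work, as an engineer would, in place of code of your own. Each camera call takes 0.05 s, during which the arm holds its last target. There are 200 camera calls.

## Task

Set up the coil winder: push the sliding cover of the winder head open, stand the arbor with the yellow collar in the taper socket and let go, then tap it down on the end of its pin until the taper locks and the collar sits down on the head. Then slip the orange bobbin over the arbor's pin so that it rests on the collar, and leave the spare arbor, the blue bobbin and the meter where they are.

Things in the scene. Friction and masses are not known exactly. Their poses are not given: they have to be found in the camera images.
- mouth (a point): Centre of the taper socket's mouth, a 33 mm round hole in the flat top face (85 mm above the bench) of the fixed grey winder head. z up, yaw within 0.3 rad. The head reaches 50 mm to either side along x, 50 mm to -y, 130 mm to +y. Rails 6 mm wide, 5 mm high lie on the face along y, 40 mm either side. A motor stub juts 35 mm from its +x side. Inside: sprung jaws, an 18 mm pilot hole 40 to 52 mm down, a stiff sinking seat.
- shutter (a joint): Sliding black cover plate (72 x 62 x 4 mm, top 5 mm above the face, its middle over the mouth at 0). Value in m: 0 to 0.012 at the start, 0.085 fully open; grows towards the +y of mouth. It moves with a push of about 2 to 4 N and stays where it is left.
- fin (a point): Middle of the top edge of the upright yellow fin in the middle of the cover, for pushing: 36 mm wide (across the travel), 6 mm thick (along the travel), standing 24 mm above the plate, its top 29 mm above the head's face. Axes as mouth.
- arbor_pin (a point): Middle of the steel pin (round, 16 mm across, 54 mm long) of the arbor with the yellow collar, which is loose, about 0.2 kg, and stands in the rack. The best place to grip. It lies 37 mm above the collar's underside, 27 mm above the collar's top and 27 mm below the pin's end; z is up along the pin.
- arbor_shoulder (a point): Centre of the underside of the same arbor's yellow collar (40 mm across, 10 mm high). Let go in the socket, the arbor stands with this point 8 to 9 mm above the head's face; pressing or tapping the pin's end drives it down against a force of some 9 to 17 N, till the collar meets the face. There the taper stays locked. Do not force it in before letting go; a drop of 2 or 3 mm does no harm.
- rack: Fixed wooden rack block, 180 (x) x 80 (y) x 65 mm high, origin under its middle. Two 32 mm holes 45 mm to either side of the middle along x; each holds an arbor hanging by its collar. Which hole holds which arbor varies.
- spare_arbor_pin (a point): Middle of the pin of the spare arbor with the red collar: same shank and collar, pin 26 mm thick. Stands in the rack's other hole; leave it.
- bobbin_mid (a point): Centre of the loose orange bobbin, a tube 48 mm across, 36 mm high, with a 20 mm bore along its z, about 60 g, standing upright on the bench.
- spare_bobbin_mid (a point): Centre of the blue bobbin, same shape, standing on the bench; leave it.
- meter_mid (a point): Centre of a black round panel meter with a red face, 66 mm across and 56 mm high, standing on the bench beyond the head; leave it.
- arbor: The same arbor, 122 mm long; origin at the lower tip of its shank, z up along its axis. From the tip up: pilot 16 mm thick and 20 mm long with a bevelled tip, taper shank growing from 19 to 29 mm thick up to 58 mm, with a groove round its middle, yellow collar 58 to 68 mm, pin 68 to 122 mm.
- bobbin: The same orange bobbin; origin at the centre of its underside, z along its bore.
Mind the look-alikes: they are no part of the job. There is more than one size of the bobbin; the job needs the smallest.

How it is judged:
By the outcome, as a careful person would: the job done as asked, in the order asked, and still so for the second after the job is handed in, with the robot touching nothing.
It also fails if it takes over 69 s, if anything falls off the work surface, if the arm or the gripper's body presses on something with over 40 N, if the wrist force passes 120 N, or if a joint passes its speed limit or range.

## Working session

There is one attempt and no reset: what is moved stays moved. The work goes in short steps, each a Python script; the robot and the scene stay as the last script left them, time stands still between calls to the robot, and variables do not carry over. Pictures are saved under pics/ and viewed, at most 10 in all, crops included, and the job is handed in when it is done.

```bash
mkdir -p pics; cat > h.py <<'E'
import numpy as np, cv2
from scipy.spatial.transform import Rotation as R
from workcell import env
def ray(f,u,v):
    Rm=np.array(f["orientation"]);
    Rm=R.from_euler('xyz',Rm,degrees=True).as_matrix() if Rm.shape==(3,) else Rm
    d=np.array([(u-f["cx"])/f["fx"],-(v-f["cy"])/f["fy"],-1.]); return np.array(f["position"]),Rm@d
def atz(f,u,v,z):
    p,d=ray(f,u,v); return p+d*(z-p[2])/d[2]
def proj(f,P):
    Rm=np.array(f["orientation"]);Rm=R.from_euler('xyz',Rm,degrees=True).as_matrix() if Rm.shape==(3,) else Rm
    c=Rm.T@(np.array(P)-np.array(f["position"])); return f["cx"]+f["fx"]*c[0]/-c[2], f["cy"]-f["fy"]*c[1]/-c[2]
E
python3 - <<'E'
from h import *
for n in("top","side"):
    f=env.grab_frame(n); cv2.imwrite(f"pics/{n}0.png",f["image"])
    print(n,{k:v for k,v in f.items() if k!="image"})
    for t in("fin","shutter","arbor_pin","arbor_shoulder","spare_arbor_pin","bobbin_mid","spare_bobbin_mid","meter_mid","rack","mouth"):
        try: print(t,[(np.round(d["xyz"],3).tolist(),round(d["score"],2)) for d in env.search_frame(f,t)][:4])
        except Exception as e: print(t,e)
print(env.read_state())
E
```

```text
top {'fx': 487.8971842591629, 'fy': 487.8971842591629, 'cx': 320.61601077368687, 'cy': 196.96019143986985, 'position': array([0.36677261, 0.06052582, 1.20990664]), 'orientation': array([ 10.38644738,   0.10102054, -89.31054113]), 'shot': 1}
fin [([0.484, 0.022, 0.093], 0.96)]
shutter [([0.489, 0.022, 0.094], 0.73)]
arbor_pin [([0.534, -0.24, 0.079], 0.73), ([0.634, 0.296, 0.039], 0.47)]
arbor_shoulder [([0.527, -0.244, 0.075], 0.48)]
spare_arbor_pin [([0.446, -0.226, 0.104], 0.73)]
bobbin_mid [([0.48, 0.286, 0.036], 0.89), ([0.472, 0.39, 0.047], 0.77), ([0.378, 0.293, 0.045], 0.64)]
spare_bobbin_mid [([0.635, 0.294, 0.041], 0.66)]
meter_mid [([0.706, -0.062, 0.056], 0.93)]
rack [([0.488, -0.223, 0.063], 0.69)]
mouth [([0.485, 0.063, 0.085], 0.97)]
side {'fx': 417.8644073138958, 'fy': 417.8644073138958, 'cx': 318.08038875081024, 'cy': 199.1826757279097, 'position': array([0.15289176, 0.5123289 , 0.77200675]), 'orientation': array([  44.03743315,    0.80572649, -139.47211472]), 'shot': 2}
fin [([0.477, 0.027, 0.091], 0.83)]
shutter [([0.48, 0.024, 0.089], 0.88)]
arbor_pin [([0.53, -0.2
[... 376 characters left out ...]
, 0.57)]
{'clock': 1.1, 'joint_positions': array([-5.03275873e+01,  2.20427504e+01,  4.53192242e-01,  4.11476546e-04,
       -6.84107720e+01, -1.48163553e+01]), 'qvel': array([ 0.01452198, -0.13362641, -0.03455631, -0.04110205,  0.02392924,
       -0.01056853]), 'joint_torque': array([ 9.90216267e-05, -3.90476382e+01,  1.87624329e+01,  4.22457576e+00,
        1.56240072e-02,  1.11178130e-05]), 'position': array([ 0.26272697, -0.56708393,  0.22254373]), 'tool_rot': array([ 1.79999779e+02, -4.54319922e-04, -1.55143791e+02]), 'force': array([-0.20189297,  0.41923077,  0.13198536]), 'wrist_torque': array([ 0.03108712,  0.04634153, -0.01455574]), 'finger_force': 0.0, 'opening': 1.001571585286071}
```

View pics/top0.png

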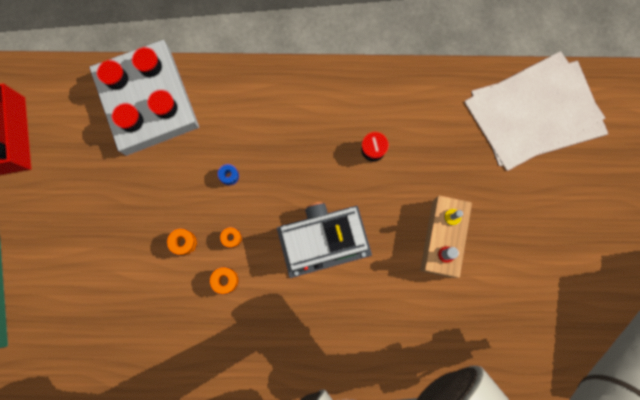

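View pics/side0.png

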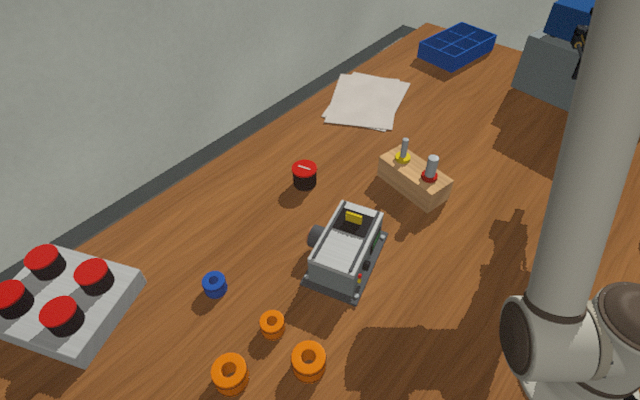

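The top view shows the yellow-collared arbor at (453,216), the red one at (448,254), the fin at (340,233) and the smallest orange bobbin at (230,237). The side view agrees. Next I'll take subpixel measurements from the saved images.

```bash
python3 - <<'E'
import cv2
a=cv2.imread("pics/top0.png")[185:285,270:480]; b=cv2.imread("pics/side0.png")[130:310,290:460]
a=cv2.resize(a,None,fx=3.8,fy=3.8,interpolation=cv2.INTER_CUBIC)
cv2.imwrite("pics/c1.png",a)
cv2.imwrite("pics/c2.png",cv2.resize(b,None,fx=3.3,fy=3.3,interpolation=cv2.INTER_CUBIC))
E
```

```text
(no output)
```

View pics/c1.png

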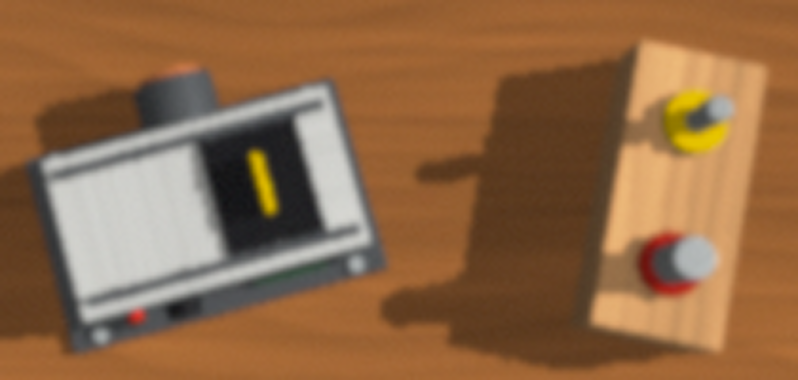

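View pics/c2.png

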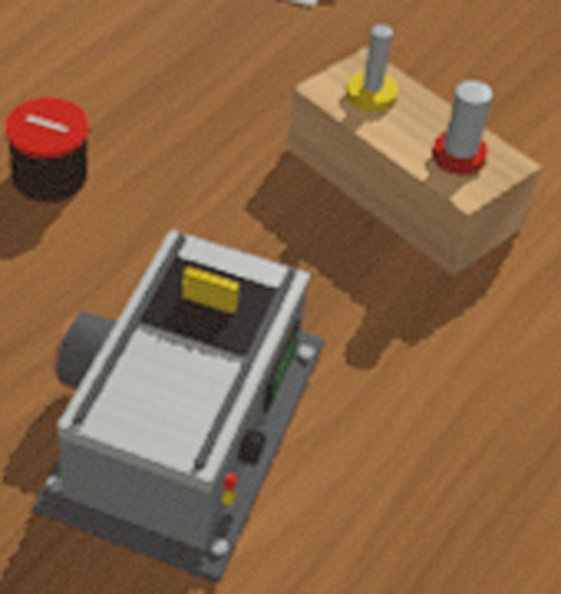

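The crops give the head face corners (330,85), (372,245), (85,320), (45,160), the fin from (257,150) to (271,212), and the pin end at (720,106). In the side crop the pin end is at (380,33).

```bash
python3 - <<'E'
from h import *
import os
cams={}
from types import SimpleNamespace
f={'fx':487.897,'fy':487.897,'cx':320.616,'cy':196.960,'position':[0.36677261,0.06052582,1.20990664],'orientation':[10.38644738,0.10102054,-89.31054113]}
s={'fx':417.864,'fy':417.864,'cx':318.080,'cy':199.183,'position':[0.15289176,0.5123289,0.77200675],'orientation':[44.03743315,0.80572649,-139.47211472]}
T=lambda x,y,z:atz(f,270+(x+.5)/3.8-.5,185+(y+.5)/3.8-.5,z)
S=lambda x,y,z:atz(s,290+(x+.5)/3.3-.5,130+(y+.5)/3.3-.5,z)
c=[T(*p,.085) for p in((330,85),(372,245),(85,320),(45,160))]
print("face",np.round(c,4)); 
c=np.array(c); yd=((c[3]-c[0])+(c[2]-c[1]))/2; L=np.linalg.norm(yd); yd/=L; print("L",L,"W",np.linalg.norm(c[0]-c[1]),np.linalg.norm(c[2]-c[3]),"yaw",np.degrees(np.arctan2(-yd[0],yd[1])))
print("mouth T",c.mean(0)-yd*.04)
cs=np.array([S(*p,.085) for p in((175,236),(305,270),(215,475),(62,428))]); yds=((cs[3]-cs[0])+(cs[2]-cs[1]))/2;Ls=np.linalg.norm(yds);yds/=Ls
print("S",Ls,np.degrees(np.arctan2(-yds[0],yds[1])),cs.mean(0)-yds*.04)
print("fin top T",T(264,181,.112),"S",S(211,280,.113))
print("pin end T",T(720,106,.129),"S",S(380,33,.129),"collar T",T(695,122,.074),"S",S(372,92,.073))
img=cv2.imread("pics/top0.png").astype(int); hsv=cv2.cvtColor(img.astype('uint8'),cv2.COLOR_BGR2HSV)
for nm,cm,u0,u1,v0,v1,lo,hi in(("T",f,215,248,222,255,(5,200,120),(16,255,255)),):
    m=cv2.inRange(hsv[v0:v1,u0:u1],lo,hi); m=cv2.morphologyEx(m,cv2.MORPH_CLOSE,np.ones((9,9)));r=cv2.minEnclosingCircle(cv2.findNonZero(m)); M=cv2.moments(m,True)
    print("bob",r,M['m10']/M['m00']+u0,M['m01']/M['m00']+v0,atz(cm,M['m10']/M['m00']+u0,M['m01']/M['m00']+v0,.034))
print(S.__name__, "rack corners", [np.round(T(x,y,.065),4).tolist() for x,y in((640,40),(768,67),(722,350),(588,323))])
E
```

```text
face [[ 0.5501 -0.019   0.085 ]
 [ 0.4523 -0.0443  0.085 ]
 [ 0.4054  0.1283  0.085 ]
 [ 0.5017  0.1549  0.085 ]]
L 0.1796929708329801 W 0.10095282492002157 0.09992623676192554 yaw 15.389257341859972
mouth T [0.48797111 0.01640246 0.085     ]
S 0.1774449990766715 16.29064776391658 [0.48785595 0.01391205 0.085     ]
fin top T [0.48743393 0.02216785 0.112     ] S [0.48699922 0.02016845 0.113     ]
pin end T [ 0.53306726 -0.24554606  0.129     ] S [ 0.53201026 -0.24703071  0.129     ] collar T [ 0.5313477  -0.24528813  0.074     ] S [ 0.52994069 -0.24625545  0.073     ]
bob ((13.5, 15.5), 13.729630470275879) 229.6967418546366 237.1328320802005 [0.48108029 0.28353128 0.034     ]
<lambda> rack corners [[0.5842, -0.2151, 0.065], [0.568, -0.2947, 0.065], [0.3926, -0.259, 0.065], [0.4079, -0.1778, 0.065]]
```

```bash
cat >> h.py <<'E'
M=np.array([.488,.015,.085]); YH=15.5; XD=np.array([np.cos(np.radians(YH)),np.sin(np.radians(YH)),0]); YD=np.array([-XD[1],XD[0],0])
def st(m=""):
    s=env.read_state(); print(m,"t",round(s["clock"],1),np.round(s["position"],4),"F",np.round(s["force"],1),"op",round(float(s["opening"]),3),"ff",np.round(s["finger_force"],1)); return s
E
python3 - <<'E'
from h import *
fin=np.array([.4872,.0212,0]); a=fin-YD*.028
O=[180,0,-74.5]
for n,p,o in(("push",[*a[:2],.1],O),("arb",[.532,-.246,.083],[180,0,-11.5]),("arb2",[.532,-.246,.083],[180,0,168.5]),("sock",[.488,.015,.112],[180,0,-11.5]),("bob",[.481,.2835,.006],[180,0,-60]),("bob",[.481,.2835,.006],[180,0,30])):
    print(n,np.round(env.inverse_kinematics(p,o),0))
env.gripper_to(0)
env.goto([*a[:2],.15],O); env.move_straight([*a[:2],.098]); st("down")
e=M+YD*.095
print(env.move_straight([*e[:2],.098],rate=.05,force_limit=12)); s=st("pushed")
print("along", (s["position"]-M)@YD,(s["position"]-M)@XD)
b=s["position"]-YD*.02
env.move_straight(b,rate=.2); env.move_straight([b[0],b[1],.2],rate=.3)
env.gripper_to(.6)
env.goto([.532,-.246,.17],[180,0,-11.5]); st()
for n in("top","side"):
    f=env.grab_frame(n); cv2.imwrite(f"pics/{n}1.png",f["image"])
a=cv2.imread("pics/top1.png")[170:290,270:480]; b=cv2.imread("pics/side1.png")[130:310,290:460]
cv2.imwrite("pics/d1.png",np.hstack([cv2.resize(a,(420,240)),cv2.resize(b,(340,240+120))[:240]]))
E
```

```text
push [ 18.  17. -27.   0. -46.  -3.]
arb [ -9.  26. -15.   0. -49.  87.]
arb2 [ -9.  26. -15.  -0. -49. -93.]
sock [ 21.  16. -27.   0. -47.  58.]
bob [ 47.  30. -23.   0. -37. -17.]
bob [ 47.  30. -23.   0. -37.  73.]
down t 5.3 [ 0.4951 -0.0061  0.0982] F [0.2 0.3 0.1] op 0.002 ff 0.0
True
pushed t 7.0 [0.4686 0.0855 0.0981] F [ 3.3 -4.3  1.1] op 0.006 ff 2.2
along 0.07315326236010662 0.00011711963829394458
 t 10.4 [ 0.5321 -0.2456  0.1701] F [ 0.3 -0.7 -0.1] op 0.603 ff 0.0
```

View pics/d1.png

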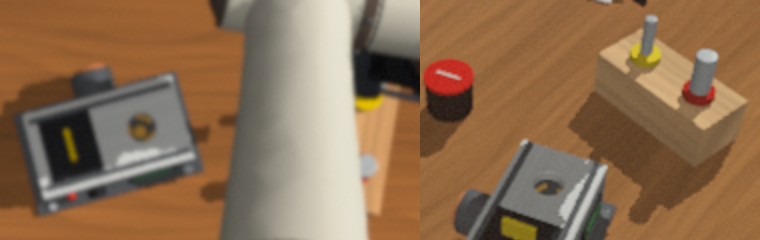

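The cover is fully open: the mouth shows at about (341,234) in the top view and (353,223) in the side view. Now I'll grasp the arbor and place it.

```bash
python3 - <<'E'
from h import *
f={'fx':487.897,'fy':487.897,'cx':320.616,'cy':196.960,'position':[0.36677261,0.06052582,1.20990664],'orientation':[10.38644738,0.10102054,-89.31054113]}
s={'fx':417.864,'fy':417.864,'cx':318.080,'cy':199.183,'position':[0.15289176,0.5123289,0.77200675],'orientation':[44.03743315,0.80572649,-139.47211472]}
print("mouth",atz(f,341,234,.085),atz(s,353.5,223.5,.085))
print(env.move_straight([.532,-.246,.083],rate=.1,force_limit=10)); st("down")
env.gripper_to(0,25); st("grip")
env.move_straight([.532,-.246,.19],rate=.1); st("up")
env.goto([.488,.015,.195],[180,0,-11.5]); st("over")
for n in("top","side"):
    g=env.grab_frame(n); cv2.imwrite(f"pics/{n}2.png",g["image"])
    print(n,"pin tip arbor expected px",proj(g,[.488,.015,.195+.019-.027-.068]),"mouth",proj(g,M))
b=cv2.imread("pics/side2.png")[100:300,260:460]; a=cv2.imread("pics/top2.png")[170:270,280:400]
cv2.imwrite("pics/d2.png",cv2.resize(b,(600,600),interpolation=cv2.INTER_CUBIC))
E
```

```text
mouth [0.48642458 0.01682413 0.085     ] [0.48554387 0.0202391  0.085     ]
False
down t 11.5 [ 0.5326 -0.2461  0.0837] F [-0.2 -0.4  0.7] op 0.601 ff 0.0
grip t 12.2 [ 0.532  -0.2461  0.0831] F [0.3 0.2 0.9] op 0.176 ff 25.0
up t 13.4 [ 0.5315 -0.2458  0.1891] F [-0.2  0.2 -1.8] op 0.176 ff 25.0
over t 14.5 [0.4883 0.0145 0.1949] F [ 0.4  0.2 -1.7] op 0.179 ff 25.0
top pin tip arbor expected px (np.float64(342.41225268439143), np.float64(231.7092141412654)) mouth (np.float64(341.7920492613556), np.float64(233.3300793462954))
side pin tip arbor expected px (np.float64(354.827407804718), np.float64(210.97582593005686)) mouth (np.float64(354.057742580123), np.float64(221.54233559789313))
```

View pics/d2.png

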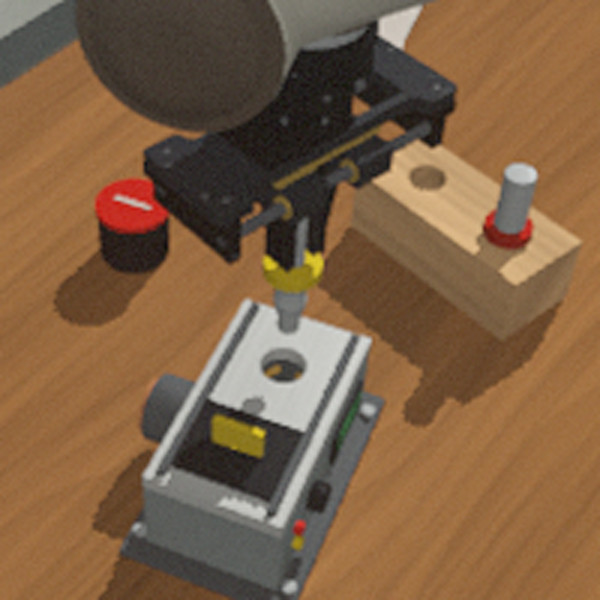

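The arbor is held upright, with its tip at about side pixel (356,208) and the mouth at (354.7,221.7). I'll refine the tip's sideways offset from the pixel rows, then lower it guarded.

```bash
python3 - <<'E'
from h import *
s={'fx':417.864,'fy':417.864,'cx':318.080,'cy':199.183,'position':[0.15289176,0.5123289,0.77200675],'orientation':[44.03743315,0.80572649,-139.47211472]}
g=cv2.imread("pics/side2.png"); 
for z in(.119,.13,.139,.152,.177,.187): print(z,np.round(proj(s,[.4883,.0145,z]),1))
print(np.round(np.array(proj(s,[.4983,.0145,.119]))-proj(s,[.4883,.0145,.119]),2))
gr=cv2.cvtColor(g,cv2.COLOR_BGR2GRAY)
for r in range(186,212): print(r,gr[r,344:370])
E
```

```text
0.119 [354.9 210.8]
0.13 [355.1 207.2]
0.139 [355.3 204.3]
0.152 [355.6 199.9]
0.177 [356.3 191.3]
0.187 [356.5 187.8]
[-3.77 -2.22]
186 [113 113 117 130 168 173 126  49  25  22  32  30  33  35  83 118 105 143
 177 184 186 184 179 151  91  75]
187 [114 116 116 136 168 179 168 132  79  28  32  28  30  30  84 113 103 141
 173 176 183 182 188 163  71  73]
188 [116 117 115 117 155 182 183 173 123  50  31  24  35  45  87 112 103 110
 115 144 175 184 185 158  71  80]
189 [114 119 117 104 132 170 169 154 114  96  66  35  46  80 107 116 113 116
 118 113 151 183 174 135  78  80]
190 [118 116 116 110  93 108 114 116 117 121 107  73  84 114 119 120 119 122
 116 115 155 183 162 110  74  82]
191 [116 115 117 108  94 105 114 116 118 117 122 113 115 121 119 118 115 116
 116 119 148 168 131  89  74  79]
192 [116 116 119 110 106 102 104 113 119 119 119 119 118 120 116 118 119 119
 115 120 130 134  96  91  79  75]
193 [112 116 115 117 111 101 104 105 112 118 116 121 119 121 117 122 119 117
 118 118 108 104  98  80  79  77]
194 [117 116 119 117 118 115 113 108 114 114 116 119 118 121 120 125 119 117
 1
[... 1218 characters left out ...]

 140 119 110 106 108 116 117 117]
206 [157 199 194 194 198 201 200 196 168  97 107 113 111 114 105 134 179 194
 185 158 145 136 116 111 115 113]
207 [180 196 192 194 198 199 198 187 145  93 107 111 113 114 106 136 186 202
 203 198 190 183 164 153 137 117]
208 [199 196 194 196 201 197 196 190 157  92 107 114 112 108 101 149 195 201
 199 202 202 203 205 200 182 164]
209 [194 195 194 199 199 196 196 197 176 107 105 110 107 108 110 160 196 200
 200 200 200 201 201 200 204 205]
210 [193 193 199 198 198 195 196 197 189 157 126 114 123 124 150 188 201 199
 201 201 200 201 199 198 200 203]
211 [192 195 199 198 195 194 195 196 199 192 178 163 167 177 186 203 199 199
 201 199 200 200 198 199 200 201]
```

```bash
python3 - <<'E'
from h import *
r=env.move_straight([.488,.0152,.150],rate=.1,force_limit=8); st(f"a {r}")
if not r:
    r=env.move_straight([.488,.0152,.1135],rate=.04,force_limit=6); st(f"b {r}")
E
```

```text
a False t 15.2 [0.4885 0.0149 0.1503] F [-0.9 -0.4 -1.5] op 0.176 ff 25.0
b True t 16.0 [0.4883 0.016  0.115 ] F [ 0.3  2.1 -1. ] op 0.174 ff 25.0
```

```bash
python3 - <<'E'
from h import *
r=env.move_straight([.488,.0160,.1130],rate=.03,force_limit=7); st(f"b {r}")
env.dwell(.3); st()
env.gripper_to(.55); st("rel")
env.move_straight([.488,.0155,.19],rate=.2)
env.dwell(.1)
for n in("top","side"):
    g=env.grab_frame(n); cv2.imwrite(f"pics/{n}3.png",g["image"])
    print(n,"collar und px",proj(g,[.488,.0155,.0935]),"pin end",proj(g,[.488,.0155,.1575]))
b=cv2.imread("pics/side3.png")[120:280,280:440]
cv2.imwrite("pics/d3.png",cv2.resize(b,(600,600),interpolation=cv2.INTER_CUBIC))
E
```

```text
b False t 16.2 [0.4882 0.0163 0.1127] F [ 0.1  1.8 -2.6] op 0.18 ff 25.0
 t 16.5 [0.4881 0.0162 0.1129] F [ 0.8  3.4 -2.8] op 0.179 ff 25.0
rel t 17.4 [0.488 0.016 0.113] F [-0.1 -0.4  0.1] op 0.55 ff 0.0
top collar und px (np.float64(341.72575347573456), np.float64(232.93136757051502)) pin end (np.float64(342.9310764587769), np.float64(229.74725685811532))
side collar und px (np.float64(354.10603200307895), np.float64(219.0883592714111)) pin end (np.float64(355.6047533213802), np.float64(198.41647199978743))
```

View pics/d3.png

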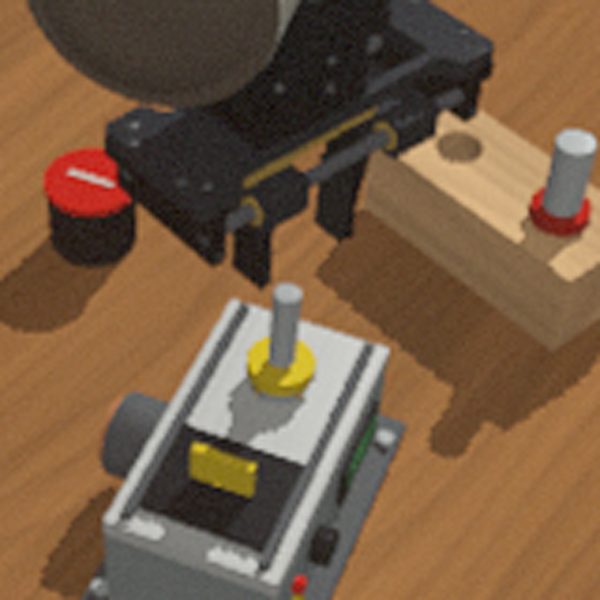

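The arbor stands upright in the socket, its pin end at about (356.8,197.6) in the side view against a predicted (355.6,198.4). Now I'll press it down with shut fingers.

```bash
python3 - <<'E'
from h import *
env.gripper_to(0)
p=[.4878,.0160]
print(env.move_straight([*p,.164],rate=.1,force_limit=10)); st()
r=env.move_straight([*p,.145],rate=.02,force_limit=26); st(f"press {r}")
env.dwell(.2); st()
env.move_straight([*p,.175],rate=.1)
r=env.move_straight([*p,.145],rate=.06,force_limit=28); st(f"press2 {r}")
env.move_straight([*p,.20],rate=.2); st()
E
```

```text
False
 t 19.5 [0.4878 0.0159 0.1639] F [ 0.6 -0.2  0. ] op 0.008 ff 0.0
press False t 20.6 [0.4904 0.0164 0.1496] F [-5.2  1.9 21.4] op 0.005 ff 10.6
 t 20.8 [0.4904 0.0164 0.1496] F [-5.1  0.8 21.4] op 0.004 ff 10.6
press2 True t 21.7 [0.4883 0.0162 0.1498] F [-2.6  0.3  6.7] op 0.003 ff 3.5
 t 22.1 [0.4876 0.0161 0.1995] F [ 0.9 -0.4 -0.9] op 0.006 ff 0.0
```

```bash
python3 - <<'E'
from h import *
p=[.4878,.0160]
env.move_straight([*p,.155],rate=.2)
r=env.move_straight([*p,.140],rate=.03,force_limit=34); st(f"press {r}")
env.dwell(.2); st()
env.move_straight([*p,.165],rate=.15)
r=env.move_straight([*p,.147],rate=.03,force_limit=4); st(f"touch {r}")
env.move_straight([*p,.20],rate=.3)
env.gripper_to(.8)
env.goto([.481,.2835,.12],[180,0,-60]); st()
for n in("top","side"):
    g=env.grab_frame(n); cv2.imwrite(f"pics/{n}4.png",g["image"])
    print(n,"collar und",proj(g,[.488,.0155,.085]),"pin end",proj(g,[.488,.0155,.149]))
b=cv2.imread("pics/side4.png")[170:260,300:400];a=cv2.imread("pics/top4.png")[195:265,300:380]
cv2.imwrite("pics/d4.png",np.hstack([cv2.resize(b,(400,360),interpolation=cv2.INTER_CUBIC),cv2.resize(a,(400,350),interpolation=cv2.INTER_CUBIC).copy() if 0 else cv2.resize(a,(400,360),interpolation=cv2.INTER_CUBIC)]))
E
```

```text
press True t 22.9 [0.4892 0.0159 0.1496] F [-2.   1.4  6. ] op 0.003 ff 3.2
 t 23.1 [0.4891 0.016  0.1495] F [-2.8  0.8  5.9] op 0.004 ff 2.8
touch True t 23.9 [0.4877 0.0158 0.1494] F [-0.9  0.5  4.7] op 0.004 ff 2.0
 t 26.7 [0.4811 0.2831 0.1202] F [ 0.2 -0.7 -0.3] op 0.802 ff 0.0
top collar und (np.float64(341.5757905346515), np.float64(233.32752579024822)) pin end (np.float64(342.7627904264075), np.float64(230.19181932473495))
side collar und (np.float64(353.91841974370396), np.float64(221.67609818538793)) pin end (np.float64(355.3964816513944), np.float64(201.2891664969202))
```

View pics/d4.png

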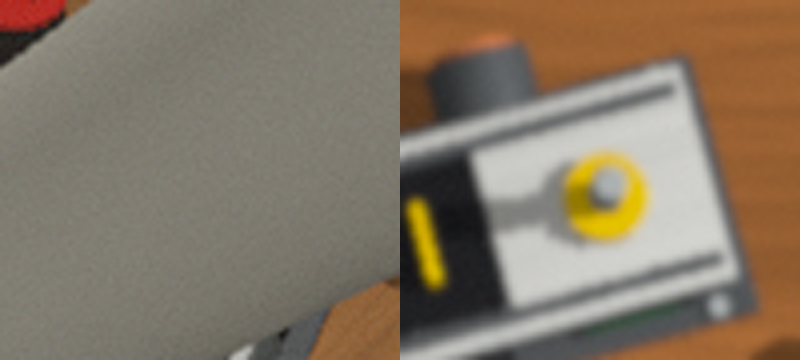

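In the top view the collar sits on the head with the pin end at about (341.6,230.6), roughly 2 mm in +y of my estimate. I'll find the locked pin by touch, with two gentle grips at right angles, before taking the bobbin.

```bash
python3 - <<'E'
from h import *
p=[.4878,.0168]
env.goto([*p,.175],[180,0,-60]); env.gripper_to(.5)
res=[]
for k,yaw in enumerate((-60,30)):
    if k: env.goto([*p,.165],[180,0,yaw])
    env.move_straight([*p,.122],rate=.15,force_limit=10)
    env.gripper_to(0,12); env.dwell(.2)
    s=st(f"yaw{yaw}"); ax=np.array([np.sin(np.radians(yaw)),-np.cos(np.radians(yaw))]); res.append((ax,ax@s["position"][:2]))
    env.gripper_to(.4); env.move_straight([*p,.175],rate=.2)
print("pin",np.linalg.solve([r[0] for r in res],[r[1] for r in res]))
E
```

```text
yaw-60 t 29.9 [0.4886 0.0171 0.1225] F [1.6 1.2 1.6] op 0.178 ff 12.0
yaw30 t 33.5 [0.4883 0.017  0.1226] F [-0.7  1.2  5.3] op 0.179 ff 12.0
pin [0.48857583 0.01713713]
```

```bash
python3 - <<'E'
from h import *
b=[.481,.2835]
env.gripper_to(.8)
env.goto([*b,.09],[180,0,30])
print(env.move_straight([*b,.007],rate=.15,force_limit=10))
env.gripper_to(0,6); env.dwell(.1); st("sq1")
env.gripper_to(.8); env.move_straight([*b,.06],rate=.2); env.goto([*b,.06],[180,0,-60])
print(env.move_straight([*b,.007],rate=.15,force_limit=10))
env.gripper_to(0,12); env.dwell(.1); st("sq2")
env.move_straight([*b,.19],rate=.2); st("up")
env.goto([.4885,.0172,.19],[180,0,-60]); env.dwell(.2); st("over")
g=env.grab_frame("side"); cv2.imwrite("pics/side5.png",g["image"])
cv2.imwrite("pics/d5.png",cv2.resize(g["image"][110:260,280:430],(600,600),interpolation=cv2.INTER_CUBIC))
E
```

```text
False
sq1 t 37.9 [0.4813 0.2838 0.0076] F [-2.  -0.6  5.2] op 0.554 ff 6.0
False
sq2 t 41.5 [0.4813 0.2838 0.0077] F [-1.3  0.2  4.7] op 0.534 ff 12.0
up t 42.6 [0.4802 0.2829 0.1884] F [ 0.1  0.3 -1.5] op 0.539 ff 12.0
over t 43.8 [0.4888 0.0183 0.1899] F [-0.9 -0.  -1.2] op 0.537 ff 12.0
```

View pics/d5.png

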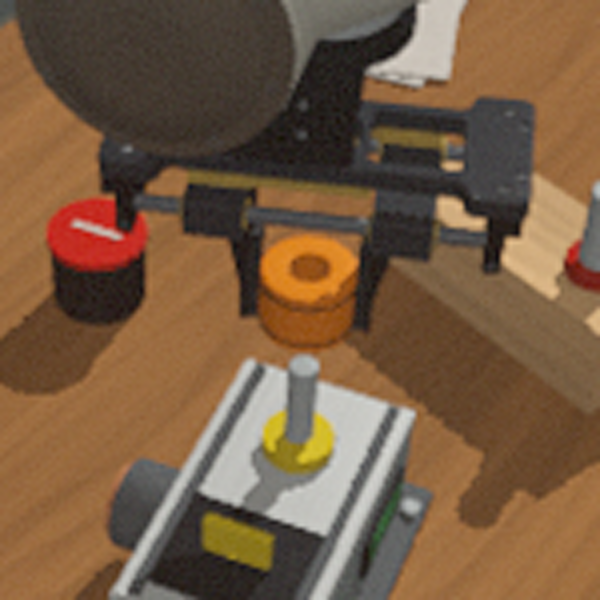

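The bobbin is held level above the pin, its bore at (308,265) and the pin end at (302,363) in the crop. I'll lower it guarded, with a small spiral search if it lands on the pin's end.

```bash
python3 - <<'E'
from h import *
p=np.array([.4885,.0172])
ok=False
for k,(dx,dy) in enumerate([(0,0),(0,-.0015),(0,.0015),(.0015,0),(-.0015,0),(-.0015,-.0015),(.0015,.0015)]):
    q=p+[dx,dy]
    env.move_straight([*q,.160],rate=.15)
    env.move_straight([*q,.145],rate=.05,force_limit=4); s=st(f"try{k}")
    if s["position"][2]<.149: ok=True;break
if ok:
    r=env.move_straight([*q,.1035],rate=.06,force_limit=6); st(f"low {r}")
E
```

```text
try0 t 44.7 [0.4885 0.0171 0.1449] F [ 0.  -0.5 -0.9] op 0.536 ff 12.0
low True t 45.4 [0.4875 0.0169 0.1025] F [-0.1  0.1  3.7] op 0.536 ff 12.0
```

Seated at the first try (TCP 0.1025 as expected). Next I'll release, withdraw and check.

```bash
python3 - <<'E'
from h import *
env.gripper_to(.8); st("rel")
env.move_straight([.4885,.0172,.22],rate=.2)
env.goto([.35,-.35,.3],[180,0,-60]); st()
fs={n:env.grab_frame(n) for n in("top","side")}
a=fs["top"]["image"][130:290,200:480];b=fs["side"]["image"][110:310,280:460]
cv2.imwrite("pics/d6.png",np.hstack([cv2.resize(a,(455,400))[:, :],cv2.resize(b,(340,400))]))
E
```

```text
rel t 46.1 [0.4866 0.0166 0.1019] F [-0.9  0.8  0.3] op 0.795 ff 0.0
 t 48.3 [ 0.3504 -0.3494  0.2994] F [-0.5 -0.  -0.3] op 0.799 ff 0.0
```

View pics/d6.png

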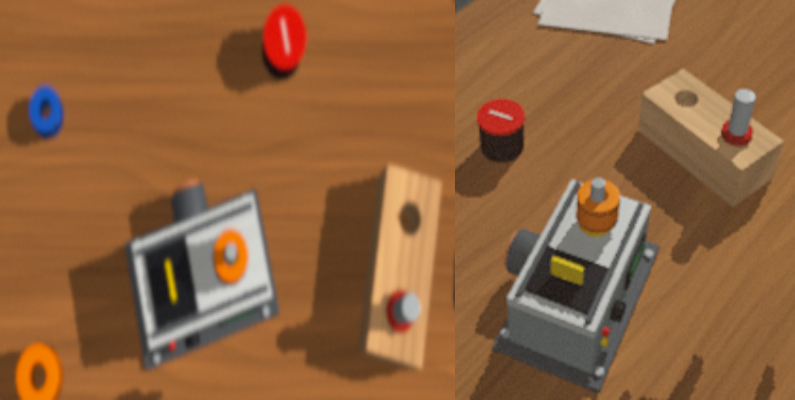

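The bobbin rests on the collar with the pin coming through it, at (598,190) in the side view. The spare arbor, blue bobbin and meter have not moved.

```bash
python3 -c "
from workcell import env
print(env.close_job())"
```

```text
the job is handed in; nothing more can be done
None
```

I handed the job in at about 48 s of the 69 s allowed: the cover is open, the yellow-collar arbor is pressed down with its collar on the head, the smallest orange bobbin rests on the collar, and the spare arbor, blue bobbin and meter were left alone (no verdict came back).

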